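# Slide the blank pallet under the engraver's spindle

### The arm

A 6-joint arm with a two-finger parallel gripper is mounted at the origin on the work surface. World frame = base frame: x ahead of the robot, y to its left, z up, the work surface at z = 0. Lengths are in m, angles in degrees, forces in N, time in s.
With the tool pointing down it reaches from about 0.25 to 0.725 m from the base axis. Payload 9.7 kg.
Tool frame: the origin (TCP) lies between the finger pads; the fingertips stand 25 mm ahead of it and the grasp point (between the pads) lies 6 mm ahead of it; z points along the fingers, y is the line along which they close (so a half turn about z gives the same grasp; the last joint's range is limited). The gripper opens to 85 mm and grips with 20 to 120 N. Pads are 22 mm wide; open, the fingers measure 114 mm over their backs; the gripper's body (76 mm by 85 mm) begins 54 mm behind the grasp point. The pads swing forward as they close: fully open they stand 13 mm farther back than shut.
Start: joints at [66.52, 4.979, 10.078, 95.1, 0, 90], TCP at [0.219, 0.504, 0.256] pointing down, gripper open.
Joint ranges: [-179.16, 179.16], [-48.56, 103.87], [-65.8, 70.77], [-126.05, 130.52], [-82.76, 87.17], [-180, 180]. Speed limits (degrees/s): [127.2, 127.2, 147.25, 180, 180, 180].

### API

Orientations are given as [roll, pitch, yaw] about the fixed x, y, z axes, in that order (R = Rz(yaw) Ry(pitch) Rx(roll)).
In Python, from workcell import bot gives the robot as it stands. The module is installed in compiled form; this text tells all that it offers.
- The arm moves only by the shell command python3 -m pendant 'ROWS' [FORCE]. ROWS is rows parted by semicolons, their numbers by spaces, 1 to 5 of them, each of 5 numbers: dx, dy, dz in m, then a turn about the tool's z in degrees, then the finger opening in m; each row is the pose to reach, as a shift and turn from the pose commanded when the command began, along the tool's axes at that moment; what a row does not reach only later rows make up. A row lasts 1/12 s, in which the tool goes at most 0.0417 m and 7.16 degrees, less where a joint would pass 70% of its speed; a pose out of reach is approached as far as the arm can. The fingers move at their own pace and stop on an object; FORCE is the grip in N (left out, the last holds). Time passes only in rows, so rows that do not move let the fingers close. It prints the time, the measured TCP pose, the force, the opening and the grip force at its end.
- bot.get_obs(): the state, without advancing time (a new reading comes with each control period).
- bot.camera(name): name is "scene" or "top" or "wrist"; returns the picture (384x512x3 uint8, blue, green, red); there is no depth.
- bot.camera_info(name): a dict with "mtx" (3x3 intrinsics, pixels), "extrinsics" (4x4, takes a point from camera to world coordinates). Camera axes: x right, y down, z forward; pixel columns grow to the right and rows downward; lengths in m; the calibration is good to about 2 mm. The wrist camera is an equidistant fisheye: a pixel r from the principal point sees the ray r / f radians off the axis. A picture is of the moment at which its call begins: read the wrist's pose just before it. camera_info takes no time and is no camera call; for the wrist camera it gives the pose at the moment of the call.
- bot.job_done(): hands the job in; it is judged then, once.
The state is a dict: "time": time; "q": joint angles; "qd": joint speeds; "joint_efforts": joint torques, N m; "ee_pos": TCP position; "tcp_rot": TCP orientation; "wrist_force": force on the tool from outside, world axes, zero at the start; "torque": the same for the moment, N m; "opening": finger opening in m; "grasp_force": force on a finger pad.
Only numpy, scipy, OpenCV 4.12 (cv2) and the standard library are available. Lean on these libraries where they do the work, as an engineer would, in place of code of your own. Each camera call takes 0.05 s, during which the arm holds its last target. There are 200 camera calls.

### The job

Load the flat pallet with the round pendant blank into the little engraving machine: lay it on the bed, ramped nose towards the spindle, and slide it between the guides, under the spring hold-downs and the spindle, until the sprung pin of the back stop is pressed fully in, then let go. Feel it gently home without ramming the stop, never touch the spindle, and leave everything else on the bench where it is.

Things in the scene. Friction and masses are not known exactly. Their poses are not given: they have to be found in the camera images.
- pallet: The flat pallet, loose, 0.28 to 0.5 kg: aluminium plate 170 (x) x 60 (y) x 10 mm. Origin: centre of its underside, +x to its nose, whose last 10 mm of top slope down to 7 mm. A brass disc and two dark jaws on it reach 16 mm. It balances about 5 mm behind the origin, where its 60 mm width can be gripped. Starts flat on the bench left or right of the engraver, nose away from the robot.
- push_bar (a point): Push bar across the pallet's tail, 12 (x) x 44 (y) mm, its top 28 mm above the pallet's underside. This point: middle of its rear face, 19 mm above the underside, 85 mm behind the pallet's origin.
- engraver: Desktop engraving machine, fixed. Origin on the bench straight under the spindle, +x the way a pallet is pushed in (away from the robot). Flat bed, top 22 mm above the bench, 160 mm wide, x = -235 to +125 mm. Two cheeks at y = +-86 to +-100, x = +10 to +80 mm, 170 mm high, carry a beam with the spindle. When the pallet is home its tail still stands out, at x = -143 to -88 mm.
- guides (a point): Entry of the two guide rails: on the bed's top and the middle line, 60 mm before the engraver's origin. Rails 14 mm high, inner faces 63 mm apart, run 135 mm in +x from here; before them, over 30 mm, a flared mouth widens to 82 mm.
- hold_downs (a point): Midway between two white spring plungers (25.5 mm to each side, in brackets 50 mm high), on the bed's top, 30 mm before the engraver's origin. They end 8 mm above the bed: the plate's sloping nose must wedge under and lift them 2 mm; each presses 1.4 to 2.1 N. Pushing then takes a steady 5 to 15 N, up to 23 N while the nose enters. The drag keeps the pallet in place when let go.
- spindle: Spindle on the beam, same origin as the engraver. Its brass nose, 16 mm across, ends 20 mm above the bed; 28 mm collet from 62 mm and 52 by 56 mm carriage and motor from 85 to 202 mm above the bench. Fragile: pallet and arm must not touch it.
- stop_pin (a joint): Sprung pin of the back stop, a dark block at the far end between the rails; the nose's middle meets it. 0 = out, 0.004 m = fully in, home from 0.003. It yields at 1 to 2 N, then stops hard; over 14 N on it (on top of the drag) damages it. The stop is set for the size of the blank: home is with the pallet's origin anywhere from 58 to 3 mm before the engraver's, to be found by feel.
- ring_pallet: Bystander, loose: a like plate that carries a tall ring vice (about 75 mm high); too high for the spindle, leave it.
- bench_block: Bystander, loose: bare steel block 65 x 65 x 20 mm.
- brush: Bystander, loose: bench brush lying on the bench.
- graver: Bystander, loose: graver with a wooden knob handle, about 110 mm long.
- loupe: Bystander, loose: black ring-shaped loupe, 34 mm across, 22 mm high.
- stone_cup: Bystander, loose: white bowl for stones, 64 mm across, 30 mm high.
- calliper: Bystander, loose: steel calliper 150 mm long.

How it is judged (in metres and radians):
On the way, in this order (a step that is already met when the one before it is completed fails the run):
1. the pallet lies flat on the bed before the guides, nose forward (x of pallet in the frame of engraver between -0.21 and -0.115 m and y of pallet in the frame of engraver between -0.025 and 0.025 m and height (world z) of pallet between 0.018 and 0.027 m and angle between pallet's own z axis and vertical below 0.06 rad), for 0.1 s.
2. its nose is under the hold-downs (x of pallet in the frame of engraver above -0.09 m and height (world z) of pallet between 0.019 and 0.025 m).
At the end, for the whole second after the job is handed in: The pallet rests flat on the bed between the guides (within 4 mm of their middle line, 0.06 rad), nose under the spindle, pressing the stop pin in by more than 3 of its 4 mm, let go and at rest (value of joint stop_pin above 0.003 m and x of pallet in the frame of engraver between -0.065 and 0.004 m and y of pallet in the frame of engraver between -0.004 and 0.004 m and height (world z) of pallet between 0.019 and 0.025 m and angle between pallet's own z axis and vertical below 0.05 rad and angle between the x axis of pallet and the x axis of engraver, either way round below 0.06 rad and linear speed of pallet below 0.005 m/s); the robot touches nothing.
It fails at once if the stop pin is rammed with more than 14 N (contact force between pallet and stop_pin above 14 N).
It fails at once if the spindle is touched by the pallet or the arm (contact force between any of pallet, the arm, the fingers and spindle above 1 N).
It fails at once if something else on the bench is moved by more than 15 mm (distance of any of ring_pallet, bench_block, brush, graver, loupe, stone_cup, calliper from where it was at the start of the episode above 0.015 m).
It also fails if it takes over 72 s, if anything falls off the work surface, if the arm or the gripper's body presses on something with over 40 N, if the wrist force passes 120 N, or if a joint passes its speed limit or range.

## Working session

There is one attempt and no reset: what is moved stays moved. The work goes in short steps, Python scripts to look and compute and a shell command to move; the robot and the scene stay as the last step left them, time stands still between calls to the robot, and variables do not carry over. Pictures are saved under pics/ and viewed, at most 10 in all, crops included, and the job is handed in when it is done.

```bash
mkdir -p pics; cat > h.py <<'E'
import numpy as np, cv2
from workcell import bot
def snap(n,f):
    i=bot.camera_info(n); im=bot.camera(n); cv2.imwrite('pics/'+f,im); return im,i
def px2w(i,u,v,z,fish=False):
    K=np.array(i['mtx']);T=np.array(i['extrinsics'])
    x=(u-K[0,2])/K[0,0];y=(v-K[1,2])/K[1,1]
    if fish:
        r=np.hypot(x,y); d=np.array([np.sin(r)*x/r,np.sin(r)*y/r,np.cos(r)]) if r>0 else np.array([0,0,1.])
    else: d=np.array([x,y,1])
    d=T[:3,:3]@d;o=T[:3,3]
    return o+d*(z-o[2])/d[2]
def w2px(i,p):
    K=np.array(i['mtx']);T=np.array(i['extrinsics']); c=T[:3,:3].T@(np.array(p)-T[:3,3])
    return K[:2,:2]@(c[:2]/c[2])+K[:2,2]
E
python3 - <<'E'
from h import *
np.set_printoptions(precision=4,suppress=True)
o=bot.get_obs();print(o)
a,i=snap('top','top0.png');b,j=snap('scene','scene0.png');print(i,j)
np.save('itop.npy',i,allow_pickle=True);np.save('iscene.npy',j,allow_pickle=True)
cv2.imwrite('pics/top0b.png',cv2.resize(a,(800,600),interpolation=cv2.INTER_CUBIC))
cv2.imwrite('pics/scene0b.png',cv2.resize(b,(800,600),interpolation=cv2.INTER_CUBIC))
E
```

```text
{'time': 0.0, 'q': array([66.5211,  5.0108, 10.0351, 95.0998, -0.0001, 89.999 ]), 'qd': array([-0.0026,  0.0085, -0.0063, -0.0969,  0.1295,  0.0563]), 'joint_efforts': array([  0.0011, -52.0376,  46.4814,   0.0157,   0.0001,  -0.    ]), 'ee_pos': array([0.219 , 0.5043, 0.2556]), 'tcp_rot': array([-179.9245,    0.0001,  156.5221]), 'wrist_force': array([0.6591, 0.5108, 0.6515]), 'torque': array([ 0.0372,  0.0144, -0.0098]), 'grasp_force': 0.0, 'opening': 0.08566589699564407}
{'mtx': array([[441.0583,   0.    , 255.9657],
       [  0.    , 441.0583, 191.2586],
       [  0.    ,   0.    ,   1.    ]]), 'extrinsics': array([[-0.0004, -0.9812,  0.1929,  0.2721],
       [-1.    ,  0.0019,  0.008 ,  0.009 ],
       [-0.0082, -0.1929, -0.9812,  1.5808],
       [ 0.    ,  0.    ,  0.    ,  1.    ]])} {'mtx': array([[417.2435,   0.    , 255.4447],
       [  0.    , 417.2435, 190.1956],
       [  0.    ,   0.    ,   1.    ]]), 'extrinsics': array([[ 0.9357,  0.3191, -0.1506,  0.7533],
       [ 0.3527, -0.8351,  0.4221, -0.5511],
       [ 0.0089, -0.4481, -0.8939,  1.1858],
       [ 0.    ,  0.    ,  0.    ,  1.    ]])}
```

View pics/top0b.png

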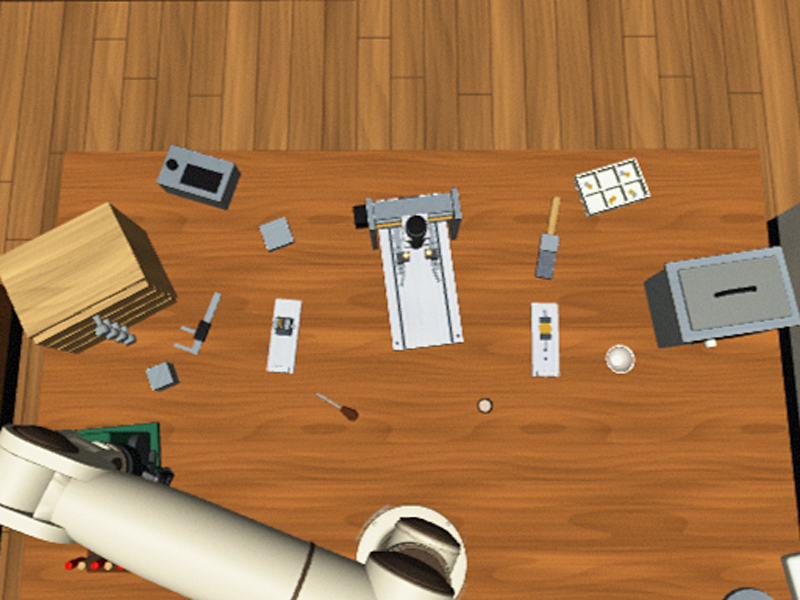

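View pics/scene0b.png

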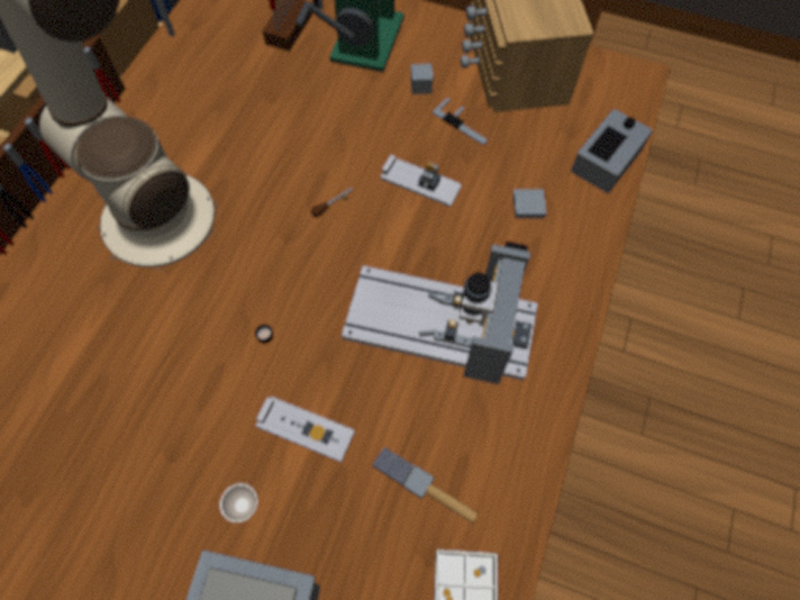

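The pallet with the round brass disc is on the right (top picture, about (545,340) at the enlarged scale). The ring pallet is on the left at (284,336) and the engraver is at (420,270). Next I'll take enlarged crops.

```bash
python3 - <<'E'
from h import *
a=cv2.imread('pics/top0.png')
# top crop engraver+pallet : cols 225-375, rows 115-250
c=cv2.resize(a[116:246,225:375],None,fx=5,fy=4.6,interpolation=cv2.INTER_CUBIC)
c=cv2.resize(a[126:246,228:368],None,fx=5,fy=5,interpolation=cv2.INTER_CUBIC)
for k in range(0,140,20): cv2.putText(c,str(228+k),(k*5,10),0,.35,(0,0,255));cv2.line(c,(k*5,0),(k*5,600),(0,0,255),1) if 0 else cv2.line(c,(k*5,12),(k*5,18),(0,0,255))
for k in range(0,120,20): cv2.putText(c,str(126+k),(0,k*5+4),0,.35,(0,0,255))
cv2.imwrite('pics/top0c.png',c)
E
```

```text
(no output)
```

View pics/top0c.png

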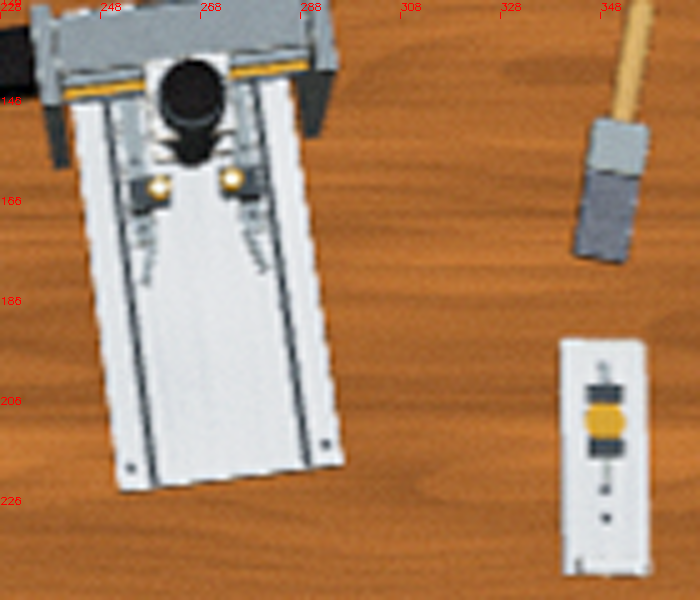

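```bash
python3 - <<'E'
from h import *
np.set_printoptions(precision=4,suppress=True)
i=np.load('itop.npy',allow_pickle=True).item()
f=lambda u,v,z: px2w(i,228+(u-2)/5,126+(v-2)/5,z)
L0,R0=f(119,491,.022),f(344,464,.022); L1,R1=f(73,105,.022),f(288,78,.022)
print('bed',L0,R0,L1,R1,np.linalg.norm(R0-L0))
yaw=[np.degrees(np.arctan2(*(d[[1,0]]))) for d in (L1-L0,R1-R0)]; e=L0-R0; yaw.append(np.degrees(np.arctan2(-e[0],e[1])));print(yaw)
y=np.radians(np.mean(yaw)); ex=np.array([np.cos(y),np.sin(y),0]); m=(L0+R0)/2
print('engraver',m+.235*ex)
p=[f(563,575,.01),f(650,575,.01),f(645,341,.007),f(560,341,.007)]
print('pallet',p,np.mean(p,0)); a=(p[2]+p[3]-p[0]-p[1]);print(np.degrees(np.arctan2(a[1],a[0])),np.linalg.norm(a)/2)
print('disc',f(605,421,.016))
E
```

```text
bed [0.4609 0.038  0.022 ] [ 0.4799 -0.122   0.022 ] [0.746  0.0723 0.022 ] [ 0.7662 -0.0859  0.022 ] 0.16115497025914188
[np.float64(6.8574068772332275), np.float64(7.176588272813675), np.float64(6.7975030196436155)]
engraver [ 0.7037 -0.0136  0.022 ]
pallet [array([ 0.402 , -0.2768,  0.01  ]), array([ 0.402 , -0.3384,  0.01  ]), array([ 0.5714, -0.343 ,  0.007 ]), array([ 0.5716, -0.2814,  0.007 ])] [ 0.4868 -0.3099  0.0085]
-1.5671642243809214 0.16957007936590504
disc [ 0.5115 -0.3098  0.016 ]
```

The engraver is at about (0.704, -0.014), yaw 6.9°. The pallet is at about (0.487, -0.310), yaw -1.5°. I'll move over to hover above the pallet, then turn.

```bash

python3 -m pendant '-0.02 -0.022 0 0 0.085; -0.042 -0.048 0 0 0.085; -0.065 -0.074 0 0 0.085; -0.089 -0.101 0 0 0.085; -0.113 -0.128 0 0 0.085'
python3 -m pendant '-0.022 -0.025 0 0 0.085; -0.045 -0.051 0 0 0.085; -0.068 -0.077 0 0 0.085; -0.091 -0.102 0 0 0.085; -0.113 -0.128 0 0 0.085'
python3 -m pendant '-0.022 -0.025 0 0 0.085; -0.045 -0.051 0 0 0.085; -0.068 -0.077 0 0 0.085; -0.091 -0.102 0 0 0.085; -0.113 -0.128 0 0 0.085'
python3 -m pendant '-0.022 -0.025 0 0 0.085; -0.045 -0.051 0 0 0.085; -0.068 -0.077 0 0 0.085; -0.091 -0.102 0 0 0.085; -0.113 -0.128 0 0 0.085'
python3 -m pendant '-0.028 -0.032 0 0 0.085; -0.056 -0.064 0 0 0.085; -0.083 -0.094 0 0 0.085; -0.103 -0.117 0 0 0.085; -0.114 -0.1295 0 0 0.085'
python3 -m pendant '0 0 0 -4 0.085; 0 0 0 -10 0.085; 0 0 0 -16 0.085; 0 0 0 -20 0.085; 0 0 0 -22 0.085'
python3 - <<'E'
from h import *
o=bot.get_obs();print(o['ee_pos'],o['tcp_rot'],o['q'])
a,i=snap('wrist','w1.png');np.save('iw1.npy',i,allow_pickle=True);print(i)
cv2.imwrite('pics/w1b.png',cv2.resize(a,(800,600),interpolation=cv2.INTER_CUBIC))
E
```

```text
time: 0.52
ee_pos: [0.2717, 0.3405, 0.2558]
tcp_rot: [-180.0, -0.0, 156.6]
wrist_force: [1.8, -0.0, -0.2]
opening: 0.0849
grasp_force: 0.0
time: 0.93
ee_pos: [0.3244, 0.178, 0.2561]
tcp_rot: [-180.0, 0.0, 156.5]
wrist_force: [0.0, -0.3, -0.7]
opening: 0.0848
grasp_force: 0.0
time: 1.35
ee_pos: [0.3771, 0.0155, 0.2562]
tcp_rot: [180.0, 0.0, 156.5]
wrist_force: [1.3, 0.5, -0.0]
opening: 0.0851
grasp_force: 0.0
time: 1.77
ee_pos: [0.4298, -0.1471, 0.256]
tcp_rot: [180.0, -0.0, 156.5]
wrist_force: [-0.3, 0.7, -0.4]
opening: 0.0851
grasp_force: 0.0
time: 2.18
ee_pos: [0.4829, -0.3127, 0.2548]
tcp_rot: [-180.0, -0.1, 156.4]
wrist_force: [0.9, 0.8, 0.0]
opening: 0.0851
grasp_force: 0.0
time: 2.6
ee_pos: [0.4826, -0.3095, 0.2557]
tcp_rot: [180.0, -0.0, 178.7]
wrist_force: [0.8, -0.2, 0.4]
opening: 0.0851
grasp_force: 0.0
[ 0.48257003 -0.30948124  0.25574366] [ 1.79969417e+02 -4.94171594e-02  1.78747743e+02] [-3.26729689e+01  8.28289441e+00  1.36340329e+01  9.54092527e+01
  3.36267621e-04 -3.14206990e+01]
{'mtx': array([[297.31863964,   0.        , 258.73685388],
       [  0.        , 297.31863964, 194.1324536 ],
       [  0.        ,   0.        ,   1.        ]]), 'extrinsics': array([[ 2.27140616e-02,  9.63607030e-01,  2.66356083e-01,
         4.14607316e-01],
       [ 9.99741987e-01, -2.19403666e-02, -5.88050967e-03,
        -3.07706286e-01],
       [ 1.77449651e-04,  2.66420930e-01, -9.63856762e-01,
         3.72830583e-01],
       [ 0.00000000e+00,  0.00000000e+00,  0.00000000e+00,
         1.00000000e+00]])}
```

View pics/w1b.png

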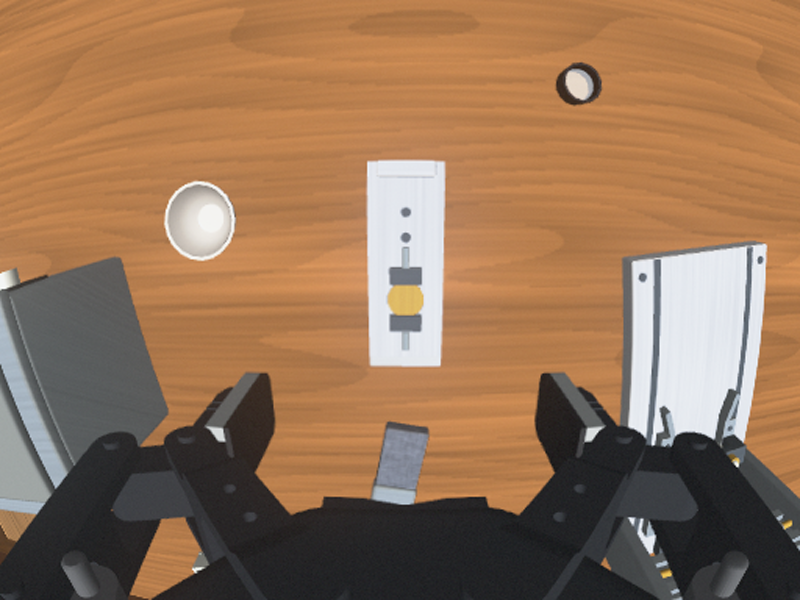

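The pallet's tail corners are at (367,161) and (445,161), its nose corners at (370,366) and (441,366). The bed's near corners are at (623,257) and (766,243).

```bash
python3 - <<'E'
from h import *
np.set_printoptions(precision=4,suppress=True)
i=np.load('iw1.npy',allow_pickle=True).item()
f=lambda u,v,z: px2w(i,(u+.5)/1.5625-.5,(v+.5)/1.5625-.5,z,True)
p=[f(367,161,.01),f(445,161,.01),f(441,366,.007),f(370,366,.007)]
print(p,np.mean(p,0)); a=(p[2]+p[3]-p[0]-p[1]);print(np.degrees(np.arctan2(a[1],a[0])),np.linalg.norm(a)/2, np.linalg.norm(p[1]-p[0]))
print('disc',f(405,299,.016))
L,R=f(766,243,.022),f(623,257,.022); e=L-R; y=np.arctan2(-e[0],e[1]); print('bed',L,R,np.linalg.norm(e),np.degrees(y),(L+R)/2+.235*np.array([np.cos(y),np.sin(y),0]))
E
```

```text
[array([ 0.4002, -0.3363,  0.01  ]), array([ 0.4015, -0.2761,  0.01  ]), array([ 0.5718, -0.28  ,  0.007 ]), array([ 0.5704, -0.3408,  0.007 ])] [ 0.486  -0.3083  0.0085]
-1.4048598181712881 0.17032610597788314 0.06014547854224565
disc [ 0.5094 -0.3094  0.016 ]
bed [0.4593 0.0371 0.022 ] [ 0.4758 -0.1287  0.022 ] 0.16659842918848555 5.668808465698284 [ 0.7014 -0.0226  0.022 ]
```

```bash

python3 -m pendant '-0.0 0 0.02 0 0.072; 0.0005 0 0.05 0 0.072; 0.001 0 0.085 0 0.072; 0.001 0 0.115 0 0.072; 0.001 0 0.14 0 0.072' 40
python3 -m pendant '0 0 0.02 0 0.072; 0 0 0.04 0 0.072; 0 0 0.055 0 0.072; 0 0 0.065 0 0.072; 0 0 0.07 0 0.072'
python3 -m pendant '0 0 0.004 0 0.072; 0 0 0.008 0 0.072; 0 0 0.012 0 0.072; 0 0 0.014 0 0.072; 0 0 0.014 0 0.072'
python3 - <<'E'
from h import *
o=bot.get_obs();print(o['ee_pos'],o['tcp_rot'])
a,i=snap('wrist','w2.png');np.save('iw2.npy',i,allow_pickle=True)
cv2.imwrite('pics/w2b.png',cv2.resize(a,(800,600),interpolation=cv2.INTER_CUBIC))
E
```

```text
time: 3.07
ee_pos: [0.4809, -0.3089, 0.1135]
tcp_rot: [179.9, -0.1, 178.5]
wrist_force: [-0.4, 0.2, 0.2]
opening: 0.0722
grasp_force: 0.0
time: 3.48
ee_pos: [0.481, -0.309, 0.0446]
tcp_rot: [179.9, -0.1, 178.5]
wrist_force: [0.3, -0.2, 0.5]
opening: 0.0717
grasp_force: 0.0
time: 3.9
ee_pos: [0.4817, -0.3094, 0.0322]
tcp_rot: [-180.0, 0.0, 178.5]
wrist_force: [0.2, -0.5, -0.3]
opening: 0.0718
grasp_force: 0.0
[ 0.48168156 -0.3094141   0.03219888] [-1.79999118e+02  3.41376250e-04  1.78514391e+02]
```

View pics/w2b.png

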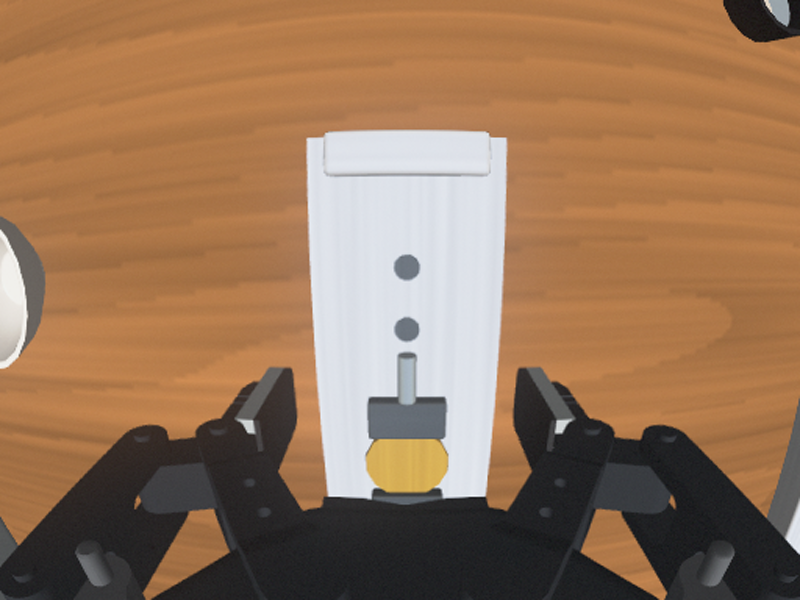

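The pallet lies centred between the open fingers: edges at about 322 and 493, pads at 295 and 515. Now I'll feel for the bench.

```bash

python3 -m pendant '0 0 0.002 0 0.072; 0 0 0.004 0 0.072; 0 0 0.004 0 0.072' | egrep 'pos|force'
python3 -m pendant '0 0 0.001 0 0.072; 0 0 0.002 0 0.072; 0 0 0.002 0 0.072' | egrep 'pos|force'
python3 -m pendant '0 0 0.001 0 0.072; 0 0 0.002 0 0.072; 0 0 0.002 0 0.072' | egrep 'pos|force'
python3 -m pendant '0 0 0.0005 0 0.072; 0 0 0.001 0 0.072; 0 0 0.001 0 0.072' | egrep 'pos|force'
```

```text
ee_pos: [0.4816, -0.3094, 0.028]
wrist_force: [0.0, -1.0, -0.4]
grasp_force: 0.0
ee_pos: [0.4816, -0.3094, 0.0261]
wrist_force: [-0.3, -0.7, -0.3]
grasp_force: 0.0
ee_pos: [0.4816, -0.3094, 0.024]
wrist_force: [-0.3, 0.7, -0.4]
grasp_force: 0.0
ee_pos: [0.4816, -0.3094, 0.0232]
wrist_force: [-0.4, -0.3, -0.2]
grasp_force: 0.0
```

```bash

python3 -m pendant '0 0 0.001 0 0.072; 0 0 0.0015 0 0.072; 0 0 0.0015 0 0.072' | egrep 'pos|wr'
python3 -m pendant '0 0 0.001 0 0.072; 0 0 0.0015 0 0.072; 0 0 0.0015 0 0.072' | egrep 'pos|wr'
python3 -m pendant '0 0 0.001 0 0.072; 0 0 0.001 0 0.072' | egrep 'pos|wr'
```

```text
ee_pos: [0.4816, -0.3094, 0.0216]
wrist_force: [0.6, -0.1, -0.6]
ee_pos: [0.4816, -0.3094, 0.0201]
wrist_force: [0.3, 0.1, -0.3]
ee_pos: [0.4816, -0.3094, 0.0191]
wrist_force: [0.5, 0.8, 0.5]
```

```bash

python3 -m pendant '0 0 -0.0025 0 0.072; 0 0 -0.0025 0 0.062; 0 0 -0.0025 0 0.055; 0 0 -0.0025 0 0.055; 0 0 -0.0025 0 0.055' 60
python3 -m pendant '0 0 0 0 0.055; 0 0 0 0 0.055; 0 0 0 0 0.055'
python3 -m pendant '0 0 -0.002 0 0.055; 0 0 -0.005 0 0.055; 0 0 -0.009 0 0.055; 0 0 -0.012 0 0.055; 0 0 -0.012 0 0.055'
python3 - <<'E'
from h import *
a,i=snap('wrist','w3.png');np.save('iw3.npy',i,allow_pickle=True)
cv2.imwrite('pics/w3b.png',cv2.resize(a,(800,600),interpolation=cv2.INTER_CUBIC))
E
```

```text
time: 6.03
ee_pos: [0.482, -0.3096, 0.0228]
tcp_rot: [-180.0, 0.1, 178.5]
wrist_force: [-1.7, 2.1, 6.2]
opening: 0.0577
grasp_force: 65.1
time: 6.28
ee_pos: [0.482, -0.3095, 0.0228]
tcp_rot: [-180.0, 0.1, 178.5]
wrist_force: [-0.7, 0.9, 6.5]
opening: 0.058
grasp_force: 65.1
time: 6.7
ee_pos: [0.4819, -0.3096, 0.0345]
tcp_rot: [-180.0, 0.0, 178.5]
wrist_force: [0.3, -1.3, -3.6]
opening: 0.0581
grasp_force: 65.1
```

View pics/w3b.png

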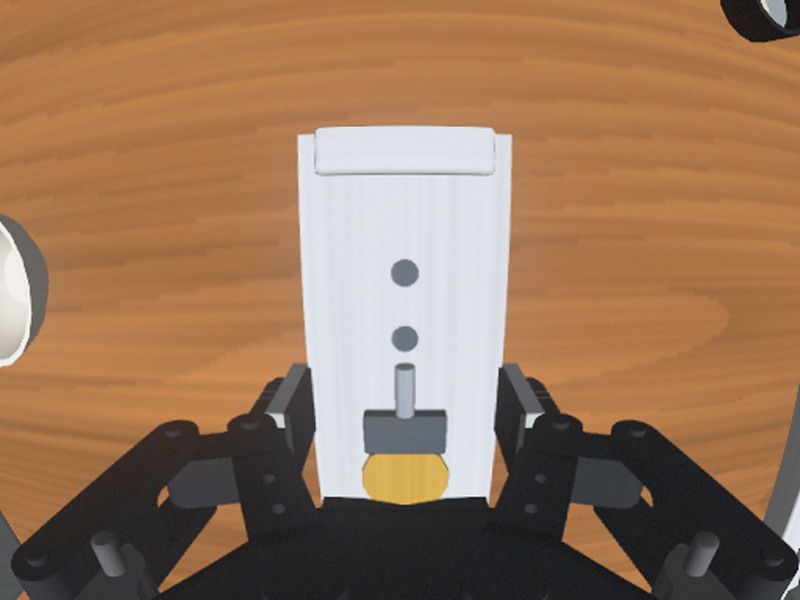

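```bash

python3 -m pendant '0 0 -0.01 0 0.055; 0 0 -0.025 0 0.055; 0 0 -0.04 0 0.055; 0 0 -0.05 0 0.055; 0 0 -0.055 0 0.055'
python3 - <<'E'
from h import *
np.set_printoptions(precision=4,suppress=True)
i=np.load('itop.npy',allow_pickle=True).item()
f=lambda u,v,z: px2w(i,228+(u-2)/5,126+(v-2)/5,z)
for n,a,b,z in (('mouth',(147,283),(264,271),.036),('hd',(159,187),(231,178),.072),('grooves near',(155,487),(308,464),.022),('grooves far',(107,103),(258,84),.022)):
    A,B=f(*a,z),f(*b,z);print(n,A,B,(A+B)/2,np.linalg.norm(A-B))
o=np.array([.7037,-.0136]);y=np.radians(6.95);R=np.array([[np.cos(y),-np.sin(y)],[np.sin(y),np.cos(y)]])
print('target pallet',o+R@[-.175,0])
s=bot.get_obs();t=np.radians(s['tcp_rot'][2]);print(s['ee_pos'],s['tcp_rot'])
E
```

```text
time: 7.17
ee_pos: [0.4823, -0.3098, 0.0909]
tcp_rot: [-179.9, 0.1, 178.5]
wrist_force: [0.0, -0.3, -4.4]
opening: 0.0579
grasp_force: 65.6
mouth [0.6089 0.0179 0.036 ] [ 0.6176 -0.066   0.036 ] [ 0.6132 -0.024   0.036 ] 0.08437188057350958
hd [0.6704 0.0092 0.072 ] [ 0.6769 -0.0417  0.072 ] [ 0.6737 -0.0162  0.072 ] 0.051286352748219924
grooves near [0.4637 0.0125 0.022 ] [ 0.48   -0.0964  0.022 ] [ 0.4718 -0.042   0.022 ] 0.11007383432281907
grooves far [0.7475 0.0473 0.022 ] [ 0.7617 -0.0638  0.022 ] [ 0.7546 -0.0082  0.022 ] 0.11204114090168862
target pallet [ 0.53   -0.0348]
[ 0.4823 -0.3098  0.0909] [-179.9317    0.1129  178.5216]
```

```bash

python3 -m pendant '-0.001 0.012 0 0 0.055; -0.005 0.035 0 0 0.055; -0.009 0.065 0 0 0.055; -0.013 0.095 0 0 0.055; -0.017 0.125 0 0 0.055'
python3 -m pendant '-0.004 0.03 0 0 0.055; -0.008 0.06 0 0 0.055; -0.012 0.09 0 0 0.055; -0.015 0.115 0 0 0.055; -0.017 0.13 0 0 0.055'
python3 -m pendant '-0.001 0.01 0 0 0.055; -0.002 0.017 0 0 0.055; -0.0021 0.0205 0 -3 0.055; -0.0021 0.0205 0 -6 0.055; -0.0021 0.0205 0 -8.4 0.055'
python3 -m pendant '0 0 0.005 0 0.055; 0 0 0.015 0 0.055; 0 0 0.024 0 0.055; 0 0 0.028 0 0.055; 0 0 0.028 0 0.055'
```

```text
time: 7.58
ee_pos: [0.5014, -0.183, 0.0879]
tcp_rot: [180.0, -0.1, 178.5]
wrist_force: [0.1, -0.4, -4.2]
opening: 0.0581
grasp_force: 65.6
time: 8.0
ee_pos: [0.5217, -0.0523, 0.0881]
tcp_rot: [180.0, -0.1, 178.6]
wrist_force: [0.3, -1.3, -3.6]
opening: 0.0579
grasp_force: 65.6
time: 8.42
ee_pos: [0.5246, -0.035, 0.0884]
tcp_rot: [-180.0, -0.0, -172.9]
wrist_force: [-0.5, -0.1, -3.8]
opening: 0.0581
grasp_force: 65.6
time: 8.83
ee_pos: [0.5238, -0.035, 0.0588]
tcp_rot: [180.0, -0.2, -173.1]
wrist_force: [0.2, -0.3, -4.2]
opening: 0.0582
grasp_force: 65.6
```

```bash

python3 -m pendant '0 0 0.004 0 0.055; 0 0 0.008 0 0.055; 0 0 0.011 0 0.055; 0 0 0.011 0 0.055' | egrep 'pos|wr'
python3 -m pendant '0 0 0.001 0 0.055; 0 0 0.002 0 0.055; 0 0 0.002 0 0.055' | egrep 'pos|wr'
python3 -m pendant '0 0 0.001 0 0.055; 0 0 0.001 0 0.055' | egrep 'pos|wr'
python3 - <<'E'
from h import *
b,i=snap('wrist','w4.png');np.save('iw4.npy',i,allow_pickle=True)
a,_=snap('top','top4.png')
c=cv2.resize(a[136:246,238:318],(436,600),interpolation=cv2.INTER_CUBIC)
d=cv2.resize(b,(364,273))
cv2.imwrite('pics/m4.png',np.hstack([c,np.vstack([d,np.zeros((327,364,3),np.uint8)])]))
E
```

```text
ee_pos: [0.5246, -0.0349, 0.0491]
wrist_force: [-0.6, 0.7, -3.7]
ee_pos: [0.5249, -0.0349, 0.0478]
wrist_force: [-0.0, 0.6, -3.9]
ee_pos: [0.5249, -0.0349, 0.0467]
wrist_force: [0.8, -0.4, -4.5]
```

View pics/m4.png

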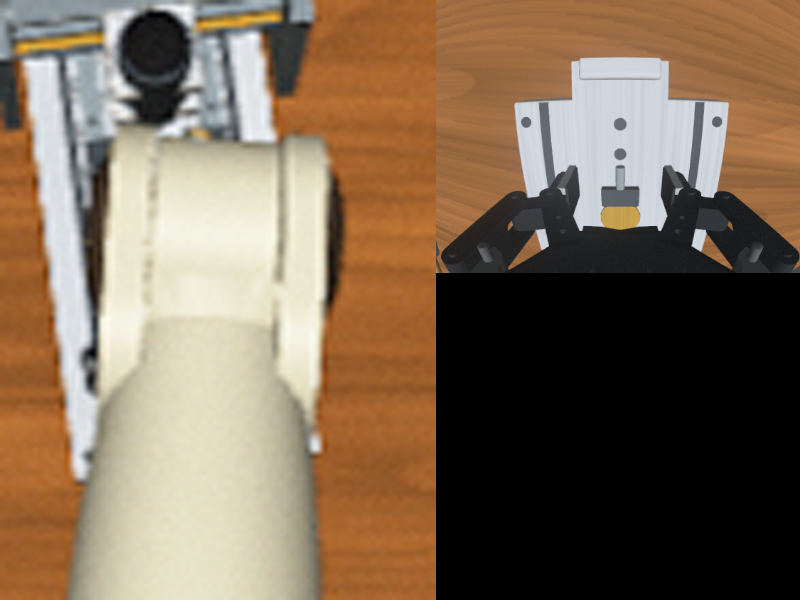

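The pallet sits centred over the bed and parallel to it: pallet edges at 572 and 668, bed edges at 516 and 728. I'll lower to contact and release.

```bash

python3 -m pendant '0 0 0.001 0 0.055; 0 0 0.001 0 0.055' | egrep 'pos|wr'
python3 -m pendant '0 0 0.001 0 0.055; 0 0 0.001 0 0.055' | egrep 'pos|wr'
python3 -m pendant '0 0 0.001 0 0.055; 0 0 0.001 0 0.055' | egrep 'pos|wr'

```

```text
ee_pos: [0.5249, -0.0349, 0.0457]
wrist_force: [-0.3, 0.1, -4.7]
ee_pos: [0.5249, -0.0349, 0.0448]
wrist_force: [0.0, 0.1, -3.0]
ee_pos: [0.525, -0.0349, 0.0448]
wrist_force: [-4.5, 1.6, 5.1]
```

```bash

python3 -m pendant '0 0 -0.001 0 0.065; 0 0 -0.001 0 0.074; 0 0 -0.001 0 0.076; 0 0 -0.001 0 0.076' | egrep 'pos|wr|op|gr'
python3 -m pendant '0 0 -0.004 0 0.076; 0 0 -0.015 0 0.076; 0 0 -0.035 0 0.076; 0 0 -0.055 0 0.076; 0 0 -0.06 0 0.076' | egrep 'pos|wr|op|gr'
python3 -m pendant '0.015 0 0 0 0.03; 0.045 0 0 0 0; 0.075 0 0 0 0; 0.098 0 0 0 0; 0.1055 0 0 0 0' | egrep 'pos|wr|op|gr'
python3 - <<'E'
from h import *
np.set_printoptions(precision=4,suppress=True)
b,i=snap('wrist','w5.png');np.save('iw5.npy',i,allow_pickle=True)
cv2.imwrite('pics/w5b.png',cv2.resize(b,(800,600)))
o=bot.get_obs();print(o['ee_pos'],o['tcp_rot'],o['opening'])
E
```

```text
ee_pos: [0.5251, -0.0349, 0.0449]
wrist_force: [0.1, -0.1, 0.7]
opening: 0.0759
grasp_force: 0.0
ee_pos: [0.5263, -0.035, 0.1089]
wrist_force: [0.4, 0.7, 1.2]
opening: 0.0758
grasp_force: 0.0
ee_pos: [0.4177, -0.0478, 0.105]
wrist_force: [0.1, 0.6, 0.6]
opening: 0.0156
grasp_force: 0.0
[ 0.4181 -0.0479  0.1052] [-179.9921    0.0036 -173.1075] 0.007720634553272492
```

View pics/w5b.png

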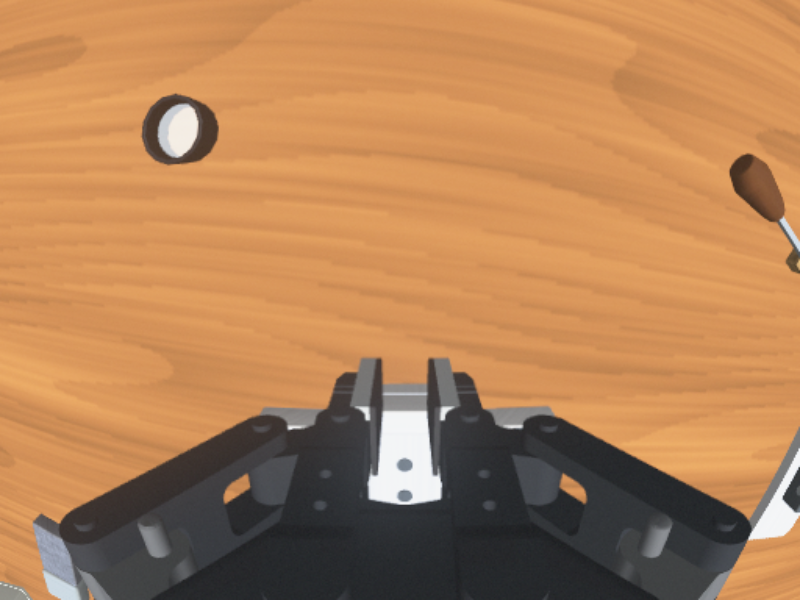

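```bash
python3 - <<'E'
from h import *
np.set_printoptions(precision=4,suppress=True)
i=np.load('iw5.npy',allow_pickle=True).item()
f=lambda u,v,z: px2w(i,(u+.5)/1.5625-.5,(v+.5)/1.5625-.5,z,True)
for z in (.05,.032):print(f(404,385,z),f(404,394,z),f(270,408,z),f(551,408,z))
print(i['extrinsics'][:3,3])
print(f(367,360,.08),f(440,360,.08))
E
```

```text
[ 0.4317 -0.0461  0.05  ] [ 0.4358 -0.0456  0.05  ] [ 0.4507 -0.1019  0.05  ] [0.4364 0.0186 0.05  ]
[ 0.4402 -0.0451  0.032 ] [ 0.4448 -0.0445  0.032 ] [ 0.4612 -0.1068  0.032 ] [0.4455 0.0264 0.032 ]
[ 0.3502 -0.0556  0.2221]
[ 0.4099 -0.0609  0.08  ] [ 0.407 -0.037  0.08 ]
```

```bash

python3 -m pendant '0 0 0.01 0 0; 0 0 0.025 0 0; 0 0 0.038 0 0; 0 0 0.043 0 0; 0 0 0.043 0 0' | egrep 'pos|wr|op|gr'
python3 -m pendant '-0.003 0 0 0 0; -0.006 0 0 0 0; -0.008 0 0 0 0; -0.01 0 0 0 0; -0.01 0 0 0 0' | egrep 'pos|wr|op|gr'
python3 -m pendant '-0.0015 0 0 0 0; -0.003 0 0 0 0; -0.0045 0 0 0 0; -0.006 0 0 0 0; -0.0075 0 0 0 0' | egrep 'pos|wr|op|gr'
python3 -m pendant '-0.0015 0 0 0 0; -0.003 0 0 0 0; -0.0045 0 0 0 0; -0.006 0 0 0 0; -0.0075 0 0 0 0' | egrep 'pos|wr|op|gr'

```

```text
ee_pos: [0.4201, -0.0475, 0.0601]
wrist_force: [-1.1, 0.8, 0.8]
opening: -0.0005
grasp_force: 0.0
ee_pos: [0.4308, -0.0464, 0.0622]
wrist_force: [1.1, -0.4, 0.5]
opening: -0.0002
grasp_force: 0.0
ee_pos: [0.4372, -0.0456, 0.0618]
wrist_force: [-3.7, -0.2, 4.2]
opening: 0.0001
grasp_force: 2.4
ee_pos: [0.4451, -0.0446, 0.0618]
wrist_force: [-4.5, 0.3, 4.4]
opening: 0.0003
grasp_force: 2.4
```

```bash

python3 -m pendant '-0.002 0 -0.0005 0 0; -0.004 0 -0.0005 0 0; -0.006 0 -0.0005 0 0; -0.008 0 -0.0005 0 0; -0.01 0 -0.0005 0 0' | egrep 'pos|wr'
python3 -m pendant '-0.003 0 0 0 0; -0.006 0 0 0 0; -0.009 0 0 0 0; -0.012 0 0 0 0; -0.014 0 0 0 0' | egrep 'pos|wr'
python3 -m pendant '-0.002 0 0 0 0; -0.004 0 0 0 0; -0.006 0 0 0 0; -0.008 0 0 0 0; -0.01 0 0 0 0' | egrep 'pos|wr'
python3 - <<'E'
from h import *
np.set_printoptions(precision=4,suppress=True)
b,i=snap('scene','s6.png')
cv2.imwrite('pics/s6b.png',cv2.resize(b[150:260,200:360],(800,550),interpolation=cv2.INTER_CUBIC))
o=bot.get_obs();print(o['ee_pos'],o['tcp_rot'],o['torque'])
E
```

```text
ee_pos: [0.4552, -0.0434, 0.0621]
wrist_force: [-2.7, -0.8, -1.2]
ee_pos: [0.4692, -0.0417, 0.0623]
wrist_force: [-2.5, 0.2, -0.4]
ee_pos: [0.4789, -0.0405, 0.0623]
wrist_force: [-2.2, -0.9, -1.0]
[ 0.4792 -0.0405  0.0623] [-179.9976    0.0212 -173.0799] [-0.0066  0.0459  0.0257]
```

View pics/s6b.png

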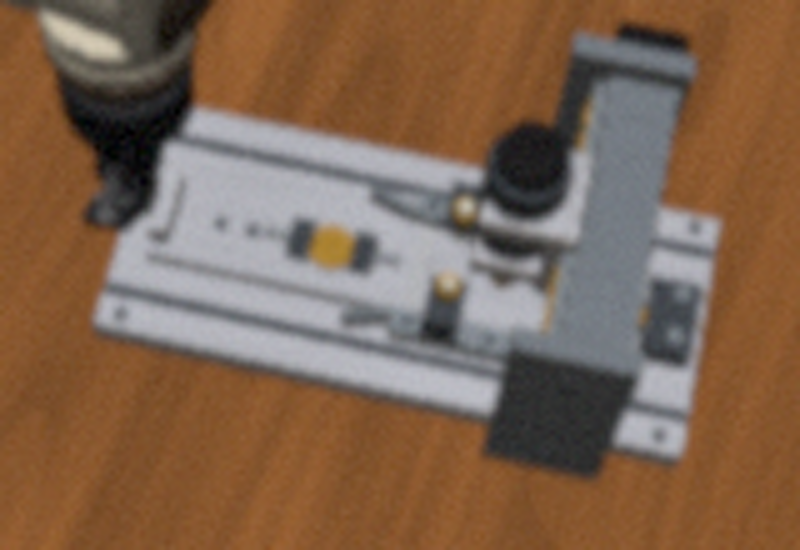

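The pallet is straight and entering the mouth, with the disc at (332,246) on the midline. I'll wedge the nose under the hold-downs with a guarded push.

```bash
cat > chk.py <<'E'
import sys
from h import *
o=bot.get_obs();y=np.radians(6.95);e=np.array([np.cos(y),np.sin(y)]);n=np.array([-e[1],e[0]])
d=o['ee_pos'][:2]-[.7036,-.0133];F=o['wrist_force']
push=-(F[:2]@e)
print('pal x %.4f y %.4f z %.4f push %.1f lat %.1f Fz %.1f t %.1f'%(d@e+.096,d@n,o['ee_pos'][2],push,F[:2]@n,F[2],o['time']))
sys.exit(push>float(sys.argv[1]))
E
c() { python3 chk.py $1; }
python3 -m pendant '-0.001 0 0 0 0; -0.002 0 0 0 0; -0.003 0 0 0 0; -0.004 0 0 0 0; -0.005 0 0 0 0' >/dev/null; c 25 &&
python3 -m pendant '-0.001 0 0 0 0; -0.002 0 0 0 0; -0.003 0 0 0 0; -0.004 0 0 0 0; -0.005 0 0 0 0' >/dev/null; c 25 &&
python3 -m pendant '-0.001 0 0 0 0; -0.002 0 0 0 0; -0.003 0 0 0 0; -0.004 0 0 0 0; -0.005 0 0 0 0' >/dev/null; c 25 &&
python3 -m pendant '-0.001 0 0 0 0; -0.002 0 0 0 0; -0.003 0 0 0 0; -0.004 0 0 0 0; -0.005 0 0 0 0' >/dev/null; c 25 &&
python3 -m pendant '-0.001 0 0 0 0; -0.002 0 0 0 0; -0.003 0 0 0 0; -0.004 0 0 0 0; -0.005 0 0 0 0' >/dev/null; c 25 &&
python3 -m pendant '-0.001 0 0 0 0; -0.002 0 0 0 0; -0.003 0 0 0 0; -0.004 0 0 0 0; -0.005 0 0 0 0' >/dev/null; c 25
```

```text
pal x -0.1255 y 0.0002 z 0.0623 push 3.0 lat -0.8 Fz -0.3 t 14.8
pal x -0.1255 y 0.0002 z 0.0623 push 3.0 lat -0.8 Fz -0.3 t 14.8
pal x -0.1255 y 0.0002 z 0.0623 push 3.0 lat -0.8 Fz -0.3 t 14.8
pal x -0.1255 y 0.0002 z 0.0623 push 3.0 lat -0.8 Fz -0.3 t 14.8
pal x -0.1255 y 0.0002 z 0.0623 push 3.0 lat -0.8 Fz -0.3 t 14.8
pal x -0.1255 y 0.0002 z 0.0623 push 3.0 lat -0.8 Fz -0.3 t 14.8False
False
False
False
False
False
```

```bash
sed -i 's/sys.exit(push>float(sys.argv\[1\]))/sys.exit(int(push>float(sys.argv[1])))/' chk.py
c() { python3 chk.py $1 || exit; }
python3 -m pendant '-0.001 0 0 0 0; -0.002 0 0 0 0; -0.003 0 0 0 0; -0.004 0 0 0 0; -0.005 0 0 0 0' >/dev/null; c 25
python3 -m pendant '-0.001 0 0 0 0; -0.002 0 0 0 0; -0.003 0 0 0 0; -0.004 0 0 0 0; -0.005 0 0 0 0' >/dev/null; c 25
python3 -m pendant '-0.001 0 0 0 0; -0.002 0 0 0 0; -0.003 0 0 0 0; -0.004 0 0 0 0; -0.005 0 0 0 0' >/dev/null; c 25
python3 -m pendant '-0.001 0 0 0 0; -0.002 0 0 0 0; -0.003 0 0 0 0; -0.004 0 0 0 0; -0.005 0 0 0 0' >/dev/null; c 25
python3 -m pendant '-0.001 0 0 0 0; -0.002 0 0 0 0; -0.003 0 0 0 0; -0.004 0 0 0 0; -0.005 0 0 0 0' >/dev/null; c 25
python3 -m pendant '-0.001 0 0 0 0; -0.002 0 0 0 0; -0.003 0 0 0 0; -0.004 0 0 0 0; -0.005 0 0 0 0' >/dev/null; c 25
```

```text
pal x -0.1204 y 0.0002 z 0.0623 push 4.6 lat -0.3 Fz 0.3 t 15.2
pal x -0.1155 y 0.0002 z 0.0623 push 3.0 lat -0.4 Fz 2.5 t 15.6
pal x -0.1117 y 0.0002 z 0.0623 push 14.5 lat -0.2 Fz 10.1 t 16.0
pal x -0.1075 y 0.0002 z 0.0623 push 17.2 lat 0.3 Fz 11.0 t 16.4
pal x -0.1020 y 0.0002 z 0.0623 push 13.1 lat 0.0 Fz 8.9 t 16.9
pal x -0.0970 y 0.0002 z 0.0623 push 13.7 lat -0.4 Fz 7.7 t 17.3
```

```bash
c() { python3 chk.py $1 || exit; }
python3 -m pendant '-0.001 0 -0.0004 0 0; -0.002 0 -0.0006 0 0; -0.003 0 -0.0006 0 0; -0.004 0 -0.0006 0 0; -0.005 0 -0.0006 0 0' >/dev/null; c 20
python3 -m pendant '-0.001 0 0 0 0; -0.002 0 0 0 0; -0.003 0 0 0 0; -0.004 0 0 0 0; -0.005 0 0 0 0' >/dev/null; c 20
python3 -m pendant '-0.001 0 0 0 0; -0.002 0 0 0 0; -0.003 0 0 0 0; -0.004 0 0 0 0; -0.005 0 0 0 0' >/dev/null; c 20
python3 -m pendant '-0.001 0 0 0 0; -0.002 0 0 0 0; -0.003 0 0 0 0; -0.004 0 0 0 0; -0.005 0 0 0 0' >/dev/null; c 20
python3 -m pendant '-0.001 0 0 0 0; -0.002 0 0 0 0; -0.003 0 0 0 0; -0.004 0 0 0 0; -0.005 0 0 0 0' >/dev/null; c 20
python3 -m pendant '-0.0006 0 0 0 0; -0.0012 0 0 0 0; -0.0018 0 0 0 0; -0.0024 0 0 0 0; -0.003 0 0 0 0' >/dev/null; c 20
```

```text
pal x -0.0919 y 0.0002 z 0.0624 push 10.6 lat 0.7 Fz 3.4 t 17.7
pal x -0.0869 y 0.0002 z 0.0623 push 9.7 lat 0.2 Fz 3.7 t 18.1
pal x -0.0819 y 0.0002 z 0.0623 push 8.3 lat -0.4 Fz 3.8 t 18.5
pal x -0.0769 y 0.0002 z 0.0624 push 11.1 lat 0.4 Fz 4.1 t 18.9
pal x -0.0719 y 0.0002 z 0.0623 push 10.3 lat -0.4 Fz 4.2 t 19.4
pal x -0.0689 y 0.0002 z 0.0624 push 10.0 lat -0.2 Fz 3.9 t 19.8
```

```bash
c() { python3 chk.py 13.2 | cut -c1-14,34-60; [ ${PIPESTATUS[0]} = 0 ] || { echo STOP; exit; }; }
python3 -m pendant '-0.0003 0 0 0 0; -0.0006 0 0 0 0' >/dev/null; c
python3 -m pendant '-0.0003 0 0 0 0; -0.0006 0 0 0 0' >/dev/null; c
python3 -m pendant '-0.0003 0 0 0 0; -0.0006 0 0 0 0' >/dev/null; c
python3 -m pendant '-0.0003 0 0 0 0; -0.0006 0 0 0 0' >/dev/null; c
python3 -m pendant '-0.0003 0 0 0 0; -0.0006 0 0 0 0' >/dev/null; c
python3 -m pendant '-0.0003 0 0 0 0; -0.0006 0 0 0 0' >/dev/null; c
python3 -m pendant '-0.0003 0 0 0 0; -0.0006 0 0 0 0' >/dev/null; c
python3 -m pendant '-0.0003 0 0 0 0; -0.0006 0 0 0 0' >/dev/null; c
python3 -m pendant '-0.0003 0 0 0 0; -0.0006 0 0 0 0' >/dev/null; c
python3 -m pendant '-0.0003 0 0 0 0; -0.0006 0 0 0 0' >/dev/null; c
python3 -m pendant '-0.0003 0 0 0 0; -0.0006 0 0 0 0' >/dev/null; c
python3 -m pendant '-0.0003 0 0 0 0; -0.0006 0 0 0 0' >/dev/null; c
python3 -m pendant '-0.0003 0 0 0 0; -0.0006 0 0 0 0' >/dev/null; c
python3 -m pendant '-0.0003 0 0 0 0; -0.0006 0 0 0 0' >/dev/null; c
python3 -m pendant '-0.0003 0 0 0 0; -0.0006 0 0 0 0' >/dev/null; c
python3 -m pendant '-0.0003 0 0 0 0; -0.0006 0 0 0 0' >/dev/null; c
python3 -m pendant '-0.0003 0 0 0 0; -0.0006 0 0 0 0' >/dev/null; c
python3 -m pendant '-0.0003 0 0 0 0; -0.0006 0 0 0 0' >/dev/null; c
python3 -m pendant '-0.0003 0 0 0 0; -0.0006 0 0 0 0' >/dev/null; c
python3 -m pendant '-0.0003 0 0 0 0; -0.0006 0 0 0 0' >/dev/null; c
```

```text
pal x -0.0683 ush 10.2 lat -0.7 Fz 3.5 t 
pal x -0.0677 ush 10.1 lat 0.1 Fz 3.4 t 2
pal x -0.0671 ush 9.3 lat -0.2 Fz 3.2 t 2
pal x -0.0665 ush 9.6 lat -0.4 Fz 3.9 t 2
pal x -0.0659 ush 10.3 lat 0.8 Fz 3.3 t 2
pal x -0.0653 ush 10.5 lat 0.0 Fz 4.0 t 2
pal x -0.0647 ush 9.7 lat 0.5 Fz 4.4 t 20
pal x -0.0641 ush 9.8 lat -0.4 Fz 4.0 t 2
pal x -0.0635 ush 10.3 lat -0.2 Fz 2.7 t 
pal x -0.0629 ush 9.7 lat 0.3 Fz 3.2 t 21
pal x -0.0623 ush 9.4 lat -0.3 Fz 3.3 t 2
pal x -0.0617 ush 9.1 lat 0.2 Fz 3.4 t 21
pal x -0.0611 ush 9.7 lat -0.4 Fz 4.3 t 2
pal x -0.0605 ush 9.4 lat -0.4 Fz 3.4 t 2
pal x -0.0599 ush 10.2 lat -0.8 Fz 3.2 t 
pal x -0.0593 ush 9.4 lat -0.7 Fz 2.6 t 2
pal x -0.0587 ush 9.7 lat -0.0 Fz 3.6 t 2
pal x -0.0581 ush 9.8 lat -0.2 Fz 3.7 t 2
pal x -0.0575 ush 9.7 lat 0.3 Fz 4.2 t 22
pal x -0.0569 ush 10.5 lat -0.0 Fz 3.2 t
```

```bash
c() { python3 chk.py 13.2 | cut -c1-14,34-42; [ ${PIPESTATUS[0]} = 0 ] || { echo STOP; exit; }; }
python3 -m pendant '-0.0003 0 0 0 0; -0.0006 0 0 0 0' >/dev/null; c
python3 -m pendant '-0.0003 0 0 0 0; -0.0006 0 0 0 0' >/dev/null; c
python3 -m pendant '-0.0003 0 0 0 0; -0.0006 0 0 0 0' >/dev/null; c
python3 -m pendant '-0.0003 0 0 0 0; -0.0006 0 0 0 0' >/dev/null; c
python3 -m pendant '-0.0003 0 0 0 0; -0.0006 0 0 0 0' >/dev/null; c
python3 -m pendant '-0.0003 0 0 0 0; -0.0006 0 0 0 0' >/dev/null; c
python3 -m pendant '-0.0003 0 0 0 0; -0.0006 0 0 0 0' >/dev/null; c
python3 -m pendant '-0.0003 0 0 0 0; -0.0006 0 0 0 0' >/dev/null; c
python3 -m pendant '-0.0003 0 0 0 0; -0.0006 0 0 0 0' >/dev/null; c
python3 -m pendant '-0.0003 0 0 0 0; -0.0006 0 0 0 0' >/dev/null; c
python3 -m pendant '-0.0003 0 0 0 0; -0.0006 0 0 0 0' >/dev/null; c
python3 -m pendant '-0.0003 0 0 0 0; -0.0006 0 0 0 0' >/dev/null; c
python3 -m pendant '-0.0003 0 0 0 0; -0.0006 0 0 0 0' >/dev/null; c
python3 -m pendant '-0.0003 0 0 0 0; -0.0006 0 0 0 0' >/dev/null; c
python3 -m pendant '-0.0003 0 0 0 0; -0.0006 0 0 0 0' >/dev/null; c
python3 -m pendant '-0.0003 0 0 0 0; -0.0006 0 0 0 0' >/dev/null; c
python3 -m pendant '-0.0003 0 0 0 0; -0.0006 0 0 0 0' >/dev/null; c
python3 -m pendant '-0.0003 0 0 0 0; -0.0006 0 0 0 0' >/dev/null; c
python3 -m pendant '-0.0003 0 0 0 0; -0.0006 0 0 0 0' >/dev/null; c
python3 -m pendant '-0.0003 0 0 0 0; -0.0006 0 0 0 0' >/dev/null; c
python3 -m pendant '-0.0003 0 0 0 0; -0.0006 0 0 0 0' >/dev/null; c
python3 -m pendant '-0.0003 0 0 0 0; -0.0006 0 0 0 0' >/dev/null; c
python3 -m pendant '-0.0003 0 0 0 0; -0.0006 0 0 0 0' >/dev/null; c
python3 -m pendant '-0.0003 0 0 0 0; -0.0006 0 0 0 0' >/dev/null; c
python3 -m pendant '-0.0003 0 0 0 0; -0.0006 0 0 0 0' >/dev/null; c
python3 -m pendant '-0.0003 0 0 0 0; -0.0006 0 0 0 0' >/dev/null; c
python3 -m pendant '-0.0003 0 0 0 0; -0.0006 0 0 0 0' >/dev/null; c
python3 -m pendant '-0.0003 0 0 0 0; -0.0006 0 0 0 0' >/dev/null; c
python3 -m pendant '-0.0003 0 0 0 0; -0.0006 0 0 0 0' >/dev/null; c
python3 -m pendant '-0.0003 0 0 0 0; -0.0006 0 0 0 0' >/dev/null; c
```

```text
pal x -0.0563 ush 9.2 l
pal x -0.0556 ush 9.6 l
pal x -0.0551 ush 9.3 l
pal x -0.0544 ush 9.3 l
pal x -0.0539 ush 9.7 l
pal x -0.0533 ush 9.9 l
pal x -0.0527 ush 10.1 
pal x -0.0521 ush 10.0 
pal x -0.0515 ush 10.8 
pal x -0.0509 ush 9.5 l
pal x -0.0503 ush 9.5 l
pal x -0.0496 ush 10.0 
pal x -0.0491 ush 9.6 l
pal x -0.0484 ush 9.3 l
pal x -0.0478 ush 10.0 
pal x -0.0473 ush 9.9 l
pal x -0.0467 ush 10.2 
pal x -0.0461 ush 9.7 l
pal x -0.0455 ush 10.5 
pal x -0.0449 ush 10.2 
pal x -0.0442 ush 11.0 
pal x -0.0436 ush 10.0 
pal x -0.0431 ush 9.9 l
pal x -0.0425 ush 9.8 l
pal x -0.0418 ush 10.6 
pal x -0.0412 ush 10.1 
pal x -0.0407 ush 10.5 
pal x -0.0401 ush 9.6 l
pal x -0.0395 ush 10.4 
pal x -0.0389 ush 9.4 l
```

```bash
c() { python3 chk.py 13.2 | cut -c1-14,34-42; [ ${PIPESTATUS[0]} = 0 ] || { echo STOP; exit; }; }
python3 -m pendant '-0.0003 0 0 0 0; -0.0006 0 0 0 0' >/dev/null; c
python3 -m pendant '-0.0003 0 0 0 0; -0.0006 0 0 0 0' >/dev/null; c
python3 -m pendant '-0.0003 0 0 0 0; -0.0006 0 0 0 0' >/dev/null; c
python3 -m pendant '-0.0003 0 0 0 0; -0.0006 0 0 0 0' >/dev/null; c
python3 -m pendant '-0.0003 0 0 0 0; -0.0006 0 0 0 0' >/dev/null; c
python3 -m pendant '-0.0003 0 0 0 0; -0.0006 0 0 0 0' >/dev/null; c
python3 -m pendant '-0.0003 0 0 0 0; -0.0006 0 0 0 0' >/dev/null; c
python3 -m pendant '-0.0003 0 0 0 0; -0.0006 0 0 0 0' >/dev/null; c
python3 -m pendant '-0.0003 0 0 0 0; -0.0006 0 0 0 0' >/dev/null; c
python3 -m pendant '-0.0003 0 0 0 0; -0.0006 0 0 0 0' >/dev/null; c
python3 -m pendant '-0.0003 0 0 0 0; -0.0006 0 0 0 0' >/dev/null; c
python3 -m pendant '-0.0003 0 0 0 0; -0.0006 0 0 0 0' >/dev/null; c
python3 -m pendant '-0.0003 0 0 0 0; -0.0006 0 0 0 0' >/dev/null; c
python3 -m pendant '-0.0003 0 0 0 0; -0.0006 0 0 0 0' >/dev/null; c
python3 -m pendant '-0.0003 0 0 0 0; -0.0006 0 0 0 0' >/dev/null; c
python3 -m pendant '-0.0003 0 0 0 0; -0.0006 0 0 0 0' >/dev/null; c
python3 -m pendant '-0.0003 0 0 0 0; -0.0006 0 0 0 0' >/dev/null; c
python3 -m pendant '-0.0003 0 0 0 0; -0.0006 0 0 0 0' >/dev/null; c
python3 -m pendant '-0.0003 0 0 0 0; -0.0006 0 0 0 0' >/dev/null; c
python3 -m pendant '-0.0003 0 0 0 0; -0.0006 0 0 0 0' >/dev/null; c
python3 -m pendant '-0.0003 0 0 0 0; -0.0006 0 0 0 0' >/dev/null; c
python3 -m pendant '-0.0003 0 0 0 0; -0.0006 0 0 0 0' >/dev/null; c
python3 -m pendant '-0.0003 0 0 0 0; -0.0006 0 0 0 0' >/dev/null; c
python3 -m pendant '-0.0003 0 0 0 0; -0.0006 0 0 0 0' >/dev/null; c
python3 -m pendant '-0.0003 0 0 0 0; -0.0006 0 0 0 0' >/dev/null; c
python3 -m pendant '-0.0003 0 0 0 0; -0.0006 0 0 0 0' >/dev/null; c
python3 -m pendant '-0.0003 0 0 0 0; -0.0006 0 0 0 0' >/dev/null; c
python3 -m pendant '-0.0003 0 0 0 0; -0.0006 0 0 0 0' >/dev/null; c
python3 -m pendant '-0.0003 0 0 0 0; -0.0006 0 0 0 0' >/dev/null; c
python3 -m pendant '-0.0003 0 0 0 0; -0.0006 0 0 0 0' >/dev/null; c
```

```text
pal x -0.0383 ush 9.7 l
pal x -0.0377 ush 10.7 
pal x -0.0371 ush 9.2 l
pal x -0.0365 ush 9.5 l
pal x -0.0359 ush 10.0 
pal x -0.0353 ush 10.0 
pal x -0.0347 ush 10.9 
pal x -0.0341 ush 10.2 
pal x -0.0335 ush 10.1 
pal x -0.0329 ush 9.4 l
pal x -0.0323 ush 11.3 
pal x -0.0317 ush 9.1 l
pal x -0.0311 ush 10.5 
pal x -0.0305 ush 10.2 
pal x -0.0299 ush 10.4 
pal x -0.0293 ush 10.3 
pal x -0.0287 ush 10.3 
pal x -0.0281 ush 10.0 
pal x -0.0275 ush 10.5 
pal x -0.0269 ush 9.6 l
pal x -0.0263 ush 9.6 l
pal x -0.0257 ush 9.2 l
pal x -0.0251 ush 10.6 
pal x -0.0245 ush 10.3 
pal x -0.0239 ush 10.7 
pal x -0.0233 ush 10.5 
pal x -0.0227 ush 9.8 l
pal x -0.0221 ush 9.8 l
pal x -0.0215 ush 9.9 l
pal x -0.0209 ush 10.6
```

```bash
c() { python3 chk.py 13.2 | cut -c1-14,34-42; [ ${PIPESTATUS[0]} = 0 ] || { echo STOP; exit; }; }
python3 -m pendant '-0.0003 0 0 0 0; -0.0006 0 0 0 0' >/dev/null; c
python3 -m pendant '-0.0003 0 0 0 0; -0.0006 0 0 0 0' >/dev/null; c
python3 -m pendant '-0.0003 0 0 0 0; -0.0006 0 0 0 0' >/dev/null; c
python3 -m pendant '-0.0003 0 0 0 0; -0.0006 0 0 0 0' >/dev/null; c
python3 -m pendant '-0.0003 0 0 0 0; -0.0006 0 0 0 0' >/dev/null; c
python3 -m pendant '-0.0003 0 0 0 0; -0.0006 0 0 0 0' >/dev/null; c
python3 -m pendant '-0.0003 0 0 0 0; -0.0006 0 0 0 0' >/dev/null; c
python3 -m pendant '-0.0003 0 0 0 0; -0.0006 0 0 0 0' >/dev/null; c
python3 -m pendant '-0.0003 0 0 0 0; -0.0006 0 0 0 0' >/dev/null; c
python3 -m pendant '-0.0003 0 0 0 0; -0.0006 0 0 0 0' >/dev/null; c
python3 -m pendant '-0.0003 0 0 0 0; -0.0006 0 0 0 0' >/dev/null; c
python3 -m pendant '-0.0003 0 0 0 0; -0.0006 0 0 0 0' >/dev/null; c
python3 -m pendant '-0.0003 0 0 0 0; -0.0006 0 0 0 0' >/dev/null; c
python3 -m pendant '-0.0003 0 0 0 0; -0.0006 0 0 0 0' >/dev/null; c
python3 -m pendant '-0.0003 0 0 0 0; -0.0006 0 0 0 0' >/dev/null; c
python3 -m pendant '-0.0003 0 0 0 0; -0.0006 0 0 0 0' >/dev/null; c
python3 -m pendant '-0.0003 0 0 0 0; -0.0006 0 0 0 0' >/dev/null; c
python3 -m pendant '-0.0003 0 0 0 0; -0.0006 0 0 0 0' >/dev/null; c
python3 -m pendant '-0.0003 0 0 0 0; -0.0006 0 0 0 0' >/dev/null; c
python3 -m pendant '-0.0003 0 0 0 0; -0.0006 0 0 0 0' >/dev/null; c
python3 -m pendant '-0.0003 0 0 0 0; -0.0006 0 0 0 0' >/dev/null; c
python3 -m pendant '-0.0003 0 0 0 0; -0.0006 0 0 0 0' >/dev/null; c
python3 -m pendant '-0.0003 0 0 0 0; -0.0006 0 0 0 0' >/dev/null; c
python3 -m pendant '-0.0003 0 0 0 0; -0.0006 0 0 0 0' >/dev/null; c
python3 -m pendant '-0.0003 0 0 0 0; -0.0006 0 0 0 0' >/dev/null; c
python3 -m pendant '-0.0003 0 0 0 0; -0.0006 0 0 0 0' >/dev/null; c
python3 -m pendant '-0.0003 0 0 0 0; -0.0006 0 0 0 0' >/dev/null; c
python3 -m pendant '-0.0003 0 0 0 0; -0.0006 0 0 0 0' >/dev/null; c
python3 -m pendant '-0.0003 0 0 0 0; -0.0006 0 0 0 0' >/dev/null; c
python3 -m pendant '-0.0003 0 0 0 0; -0.0006 0 0 0 0' >/dev/null; c
python3 -m pendant '-0.0003 0 0 0 0; -0.0006 0 0 0 0' >/dev/null; c
```

```text
pal x -0.0203 ush 11.3 
pal x -0.0197 ush 10.8 
pal x -0.0191 ush 9.9 l
pal x -0.0185 ush 9.9 l
pal x -0.0179 ush 10.8 
pal x -0.0173 ush 10.4 
pal x -0.0167 ush 11.6 
pal x -0.0161 ush 10.7 
pal x -0.0155 ush 10.4 
pal x -0.0149 ush 10.5 
pal x -0.0143 ush 10.1 
pal x -0.0137 ush 9.7 l
pal x -0.0131 ush 10.8 
pal x -0.0125 ush 9.9 l
pal x -0.0122 ush 11.9 
pal x -0.0116 ush 12.2 
pal x -0.0111 ush 13.4 
STOP
```

The pin was met at about x = -0.0125, with the push rising 1.5–3 N. I'll go on in finer steps with a slightly higher guard.

```bash
c() { python3 chk.py 15.5 | cut -c1-14,34-60; [ ${PIPESTATUS[0]} = 0 ] || { echo STOP; exit; }; }
python3 -m pendant '-0.0002 0 0 0 0; -0.0003 0 0 0 0' >/dev/null; c
python3 -m pendant '-0.0002 0 0 0 0; -0.0003 0 0 0 0' >/dev/null; c
python3 -m pendant '-0.0002 0 0 0 0; -0.0003 0 0 0 0' >/dev/null; c
python3 -m pendant '-0.0002 0 0 0 0; -0.0003 0 0 0 0' >/dev/null; c
python3 -m pendant '-0.0002 0 0 0 0; -0.0003 0 0 0 0' >/dev/null; c
python3 -m pendant '-0.0002 0 0 0 0; -0.0003 0 0 0 0' >/dev/null; c
python3 -m pendant '-0.0002 0 0 0 0; -0.0003 0 0 0 0' >/dev/null; c
python3 -m pendant '-0.0002 0 0 0 0; -0.0003 0 0 0 0' >/dev/null; c
python3 -m pendant '-0.0002 0 0 0 0; -0.0003 0 0 0 0' >/dev/null; c
python3 -m pendant '-0.0002 0 0 0 0; -0.0003 0 0 0 0' >/dev/null; c
```

```text
pal x -0.0108 ush 12.6 lat 1.7 Fz 6.0 t 3
pal x -0.0105 ush 12.8 lat -0.6 Fz 5.0 t 
pal x -0.0102 ush 12.8 lat 0.3 Fz 6.0 t 3
pal x -0.0100 ush 13.5 lat 0.5 Fz 5.7 t 3
pal x -0.0096 ush 12.6 lat 0.5 Fz 5.8 t 3
pal x -0.0094 ush 13.0 lat -0.2 Fz 5.9 t 
pal x -0.0091 ush 13.6 lat -0.1 Fz 5.3 t 
pal x -0.0089 ush 13.3 lat 0.8 Fz 6.6 t 3
pal x -0.0085 ush 14.1 lat 0.6 Fz 5.9 t 3
pal x -0.0083 ush 14.4 lat -0.2 Fz 6.5 t
```

```bash
c() { python3 chk.py 16.2 | cut -c1-14,34-60; [ ${PIPESTATUS[0]} = 0 ] || { echo STOP; exit; }; }
python3 -m pendant '-0.0001 0 0 0 0; -0.0002 0 0 0 0' >/dev/null; c
python3 -m pendant '-0.0001 0 0 0 0; -0.0002 0 0 0 0' >/dev/null; c
python3 -m pendant '-0.0001 0 0 0 0; -0.0002 0 0 0 0' >/dev/null; c
python3 -m pendant '-0.0001 0 0 0 0; -0.0002 0 0 0 0' >/dev/null; c
python3 -m pendant '-0.0001 0 0 0 0; -0.0002 0 0 0 0' >/dev/null; c
python3 -m pendant '-0.0001 0 0 0 0; -0.0002 0 0 0 0' >/dev/null; c
```

```text
pal x -0.0083 ush 15.3 lat 0.2 Fz 6.6 t 3
pal x -0.0083 ush 16.3 lat 0.7 Fz 7.5 t 3
STOP
```

The pallet stopped moving at x = -0.0083 while the force climbed, so it is home with about 4 mm of pin travel. I'll back off gently.

```bash

python3 -m pendant '0.0005 0 0 0 0; 0.001 0 0 0 0; 0.0015 0 0 0 0; 0.0025 0 0 0 0; 0.004 0 0 0 0' >/dev/null; python3 chk.py 99
python3 -m pendant '0.005 0 0 0 0; 0.015 0 0 0 0; 0.03 0 0 0 0; 0.045 0 0 0 0; 0.05 0 0 0 0' >/dev/null; python3 chk.py 99
python3 -m pendant '0.01 0 -0.01 0 0; 0.03 0 -0.03 0 0; 0.05 0 -0.05 0 0; 0.065 0 -0.065 0 0; 0.07 0 -0.07 0 0' >/dev/null; python3 chk.py 99
python3 - <<'E'
from h import *
b,i=snap('scene','s7.png')
cv2.imwrite('pics/s7b.png',cv2.resize(b[120:260,200:360],(640,560),interpolation=cv2.INTER_CUBIC))
E
```

```text
pal x -0.0094 y 0.0001 z 0.0628 push -0.0 lat -0.3 Fz 0.0 t 38.4
pal x -0.0613 y 0.0002 z 0.0630 push 0.5 lat 0.1 Fz -1.6 t 38.8
pal x -0.1302 y -0.0000 z 0.1357 push -0.6 lat 0.8 Fz -0.8 t 39.2
```

View pics/s7b.png

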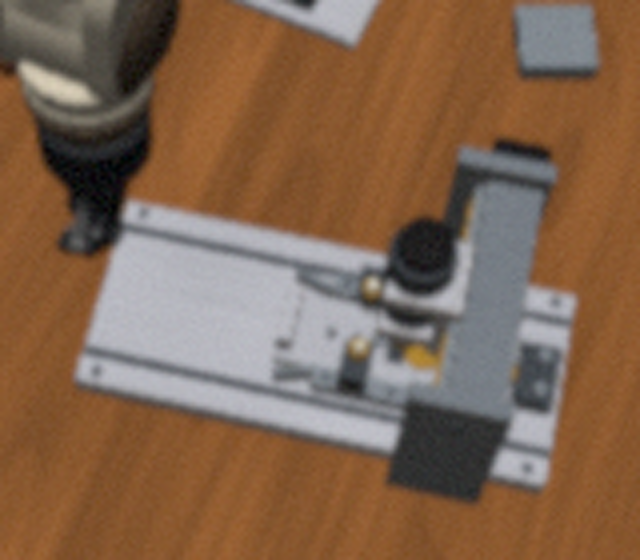

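The pallet is seated between the guides under the spindle, its tail at about (290,320) and the blank at (425,355). The gripper is clear of it.

```bash
python3 -c "
from workcell import bot
print(bot.job_done())"
```

```text
the job is handed in; nothing more can be done
None
```

I slid the pallet home against the back stop, with about 4 mm of pin travel felt and a peak push of 16.3 N against roughly 10 N of drag. I then let go, backed the arm clear and handed the job in; no verdict came back.

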